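Set a button-locked length stop and feed a rod up to it

ROBOT

A 6-joint arm with a two-finger parallel gripper is mounted at the origin on a cart in front of the work surface, level with it; the furniture and walls round the work are solid. World frame = base frame: x ahead of the robot, y to its left, z up, the work surface at z = 0. Lengths are in m, angles in degrees, forces in N, time in s.
With the tool pointing down it reaches from about 0.25 to 0.725 m from the base axis. Payload 9.7 kg.
Tool frame: the origin (TCP) lies at the centre of the arm's flange, where the gripper is bolted on; the fingertips stand 173 mm ahead of it and the grasp point (between the pads) lies 155 mm ahead of it; z points along the fingers, y is the line along which they close (so a half turn about z gives the same grasp; the last joint's range is limited). The gripper opens to 85 mm and grips with 20 to 120 N. Pads are 22 mm wide; open, the fingers measure 114 mm over their backs; the gripper's body (76 mm by 85 mm) begins 54 mm behind the grasp point. The pads swing forward as they close: fully open they stand 13 mm farther back than shut.
Start: joints at [73.052, 4.979, 10.078, 95.1, 0, 90], TCP at [0.16, 0.526, 0.405] pointing down, gripper open.
Joint ranges: [-179.16, 179.16], [-48.56, 103.87], [-65.8, 70.77], [-126.05, 130.52], [-82.76, 87.17], [-180, 180]. Speed limits (degrees/s): [127.2, 127.2, 147.25, 180, 180, 180].

INTERFACE

Orientations are given as [roll, pitch, yaw] about the fixed x, y, z axes, in that order (R = Rz(yaw) Ry(pitch) Rx(roll)).
In Python, from workcell import monitor, camera, get_calibration, bot gives the robot as it stands.
- The arm moves only by the tool carry_out, never from a script. Its argument "targets" is text: rows parted by semicolons, each of 7 numbers parted by spaces: the shift along the tool's x, y, z in units of 0.04 m (1.0 is 0.04 m), then the turn, a rotation vector about the tool's x, y, z in units of 0.1 rad (1.0 is 0.1 rad), then the opening, from -1 (shut) to 1 (fully open), so that 0 is half open. A call has exactly 8 rows; each row shifts and turns the commanded pose from where the row before left it, along the tool's axes as they then stand; what a row does not reach is not made up. A row lasts 1/12 s, in which the tool goes at most 41.7 mm and 7.16 degrees, less where a joint would pass 70% of its speed; a pose out of reach is approached as far as the arm can. A call with a number of a shift or a turn outside -1 to 1 is refused whole. A call with a gripper value outside its range is refused whole. The fingers move at their own pace and stop on an object; "newtons" is the grip in N (left out, the last holds). Time passes only in rows, so rows that do not move let the fingers close, or fill a call up. It gives the time, the measured TCP pose, the force, the opening and the grip force at its end, in the units of the state.
- monitor.get_obs(): the state, without advancing time (a new reading comes with each control period).
- camera(name): name is "side" or "top"; returns the picture (384x512x3 uint8, red, green, blue); there is no depth.
- get_calibration(name): a dict with "fx", "fy", "cx", "cy" (pixels), "view" (4x4, takes a point from world to camera coordinates). Camera axes: x right, y down, z forward; pixel columns grow to the right and rows downward; lengths in m; the calibration is good to about 2 mm. A picture is of the moment at which its call begins. get_calibration takes no time and is no camera call.
- bot.job_done(): hands the job in; it is judged then, once.
The state is a dict: "time": time; "q": joint angles; "qd": joint speeds; "joint_efforts": joint torques, N m; "ee_pos": TCP position; "tcp_rot": TCP orientation; "wrist_force": force on the tool from outside, world axes, zero at the start; "torque": the same for the moment, N m; "opening": finger opening in m; "grasp_force": force on a finger pad.
Only numpy, scipy, OpenCV 4.12 (cv2) and the standard library are available. Lean on these libraries where they do the work, as an engineer would, in place of code of your own. Each camera call takes 0.05 s, during which the arm holds its last target. There are 200 camera calls.

TASK

Set the blue sliding stop of the length gauge to the red mark (nearest notch will do): it is locked unless the red button on its side is held in while it slides. Take the green rod out of its wooden block and feed it through the hole of the gauge's grey plate until its end touches the stop, with the rest lying in the trough; leave the stop locked at the mark. Do not knock over the bottle with the green cap.

Things in the scene. Friction and masses are not known exactly. Their poses are not given: they have to be found in the camera images.
- gauge: the length gauge, fixed to the bench: an aluminium base plate 70 wide (x) x 330 long (y) x 10 mm, from y=-200 to y=+130 mm. Origin at the bench surface under the middle of the grey upright plate; z up; the rod is fed towards its own -y. x=0 is the centre line of trough, hole and rail. The stop's rail runs on the -y side of the grey plate, the trough on its +y side.
- eye (a point): centre of the round hole in the grey upright plate, 60 mm above the bench. Hole 28 mm across with chamfered mouth, plate 14 mm thick (y -7 to +7 mm of gauge), 56 mm wide, its top 90 mm above the bench. Axes as gauge.
- trough (a point): middle of the trough, on the axis of a rod lying in it: level with the eye, 60 mm above the bench, 67 mm on the +y side of the eye. The trough is 110 mm long (12 to 122 mm from the eye) and only 17 mm wide, narrower than the rod, so fingers can straddle it; it stands 37 mm high on the base plate, whose top is 10 mm above the bench. Two thin ribs 13 mm apart carry the rod and centre it.
- stop (a joint): position of the sliding stop in m along gauge -y: 0 = stop face 35 mm past the centre of the eye, 0.100 = 135 mm past it. The stop is a blue carriage 40 mm wide (x), 46 mm long (y, from 4 mm to 50 mm behind the stop face), its top 76 mm above the bench. A sprung pawl inside locks it in notches every 5 mm (holds over 25 N), and on release draws it up to 2.5 mm to the nearest notch; with the button fully in it slides with about 2 N.
- stop_face (a point): centre of the steel disc (26 mm across) on the stop against which the rod end comes, 60 mm above the bench. It moves with the stop; axes as gauge, its +y looks to the eye. A yellow pointer low on the carriage's -x side lies in the same plane.
- button (a joint): travel in m of the red release button on the stop's -x side, 0 = out (locked, pawl in a notch); pressed along gauge +x, 0.007 = fully in. The stop is free only from about 0.005 on; takes 6 N to start and 10 N to push fully in. It springs out by itself. The face opposite (+x side) is plain, so that the carriage can be squeezed between button and that face: 50 mm over button and carriage when out, 43 mm when fully in.
- button_face (a point): centre of the red button's face (26 x 26 mm), 58 mm above the bench, 30 mm from the centre line on the -x side when out and 27 mm behind the stop face; moves with stop and button.
- mark: red mark, a thin upright blade (3 mm along y, 10 mm high) with a clip, fixed on the -x edge of the gauge's base plate at a place that varies. Origin at the blade's foot; axes as gauge. The stop is right when its stop face (and yellow pointer) has the same gauge y as this origin, to the nearest notch.
- block: dark wooden storage block, fixed, 55 wide (x) x 150 long (y) x 45 mm high, origin under its centre. A groove 23 mm wide and 20 mm deep along its y, closed at the +y end, open at the -y end and at the top, holds the rod flush with the block's top.
- rod: green plastic rod, 20 mm thick, 200 mm long along its y, about 60 g; origin at its centre. At the start it lies in the block's groove with its axis 35 mm above the bench; only its last 56 mm or so stick out of the block at the -y end and can be gripped; it lifts straight up out of the groove.
- rod_end_a (a point): centre of the rod's -y end face (the one that sticks out of the block). Both ends are alike; either may go to the stop.
- rod_end_b (a point): centre of the rod's +y end face.
- green_cap: white bottle with green cap, 64 mm across, 222 mm high, standing; origin at its underside.

How it is judged (in metres and radians):
At the end, for the whole second after the job is handed in: Stop face within 7 mm of the red mark along the rail, button out (within 1.5 mm) so it is locked; rod through the eye, one end within 5 mm of the stop face along the rail and 11 mm of its centre, axis within 0.06 rad of the gauge's y, at rest (y of stop_face in the frame of mark between -0.007 and 0.007 m and value of joint button below 0.0015 m and ((y of rod_end_a in the frame of stop_face below 0.005 m and distance between rod_end_a and stop_face below 0.011 m) or (y of rod_end_b in the frame of stop_face below 0.005 m and distance between rod_end_b and stop_face below 0.011 m)) and angle between the y axis of rod and the y axis of gauge, either way round below 0.06 rad and linear speed of rod below 0.02 m/s); the robot touches nothing.
It fails at once if the bottle with the green cap is knocked over (angle between green_cap's own z axis and vertical above 0.6 rad).
It also fails if it takes over 67 s, if anything falls off the work surface, if the arm or the gripper's body presses on something with over 40 N, if the wrist force passes 120 N, or if a joint passes its speed limit or range.

## Working session

There is one attempt and no reset: what is moved stays moved. The work goes in short steps, Python scripts to look and compute and a tool call to move; the robot and the scene stay as the last step left them, time stands still between calls to the robot, and variables do not carry over. Pictures are saved under pics/ and viewed, at most 14 in all, crops included, and the job is handed in when it is done.

Besides the shell and the picture viewer there is one more tool, called after "Call:" in YAML: its name, and indented under it one key for each argument. carry_out: Moves the arm, as the interface text tells. Shifts and turns lie within -1 to 1; 1 stands for 0.04 m of shift or 0.1 rad of turn. Its arguments: {"type":"object","properties":{"targets":{"type":"string"},"newtons":{"type":"number"}},"required":["targets"]}

```bash
mkdir -p pics; python3 - <<'E'
from workcell import monitor,camera,get_calibration
import cv2,numpy as np
for n in("side","top"):
    im=camera(n); cv2.imwrite(f"pics/{n}0.png",im[:,:,::-1]); c=get_calibration(n)
    print(n,c["fx"],c["fy"],c["cx"],c["cy"]);print(np.round(c["view"],3))
print(monitor.get_obs())
E
```

```text
side 386.25936787093343 386.25936787093343 261.8373197221491 192.67726914041648
[[ 0.867 -0.498  0.015 -0.416]
 [-0.306 -0.556 -0.772  0.261]
 [ 0.393  0.665 -0.635  0.81 ]
 [ 0.     0.     0.     1.   ]]
top 389.4252128989292 389.4252128989292 259.81561733461507 183.359124595915
[[ 0.019 -1.     0.019  0.077]
 [-0.987 -0.022 -0.159  0.52 ]
 [ 0.16  -0.016 -0.987  1.201]
 [ 0.     0.     0.     1.   ]]
{'time': 0.1, 'q': array([ 7.30498906e+01,  5.00825617e+00,  1.00393034e+01,  9.50994069e+01,
       -1.70940022e-03,  9.00005654e+01]), 'qd': array([-0.05782834, -0.15026628,  0.0492339 ,  0.01229713, -0.05666881,
       -0.03843461]), 'joint_efforts': array([ 7.49187820e-04, -5.21559334e+01,  4.65654337e+01,  1.61009200e-02,
        1.27683140e-05, -8.12608562e-06]), 'ee_pos': array([0.1603509 , 0.52611081, 0.40405366]), 'tcp_rot': array([-1.79931640e+02,  1.71007357e-03,  1.63049327e+02]), 'wrist_force': array([ 0.18746572, -0.11684939, -0.38211231]), 'torque': array([ 0.01597356, -0.05375908, -0.0016312 ]), 'grasp_force': 0.0, 'opening': 0.08542514265008183}
```

View pics/side0.png

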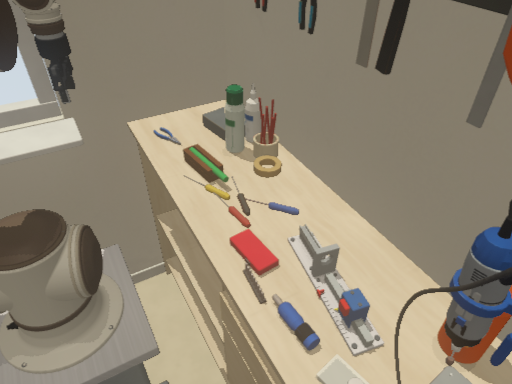

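View pics/top0.png

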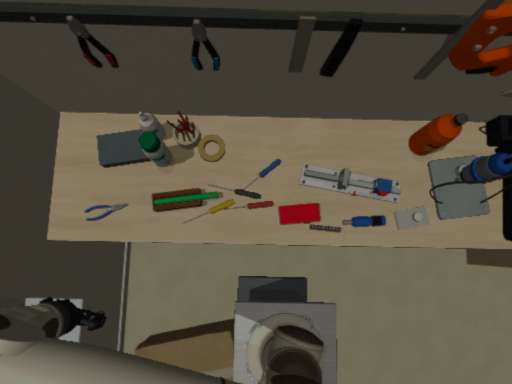

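The side view shows the gauge (plate at about 318,250, blue stop at 353,303, red mark at 321,293) and the block with the rod at about (205,163). In the top view the gauge runs from col 300 to 400 at row ~182, and the rod runs from (155,200) to (222,195). Next I'll enlarge crops.

```bash
python3 - <<'E'
import cv2,numpy as np
s=cv2.imread("pics/side0.png");t=cv2.imread("pics/top0.png")
r=lambda im,x,y,w,h,k:cv2.resize(im[y:y+h,x:x+w],None,fx=k,fy=k,interpolation=cv2.INTER_CUBIC)
a=r(s,280,220,110,135,4);b=r(t,292,155,116,55,6)
cv2.imwrite("pics/c1.png",a);
c=r(t,140,170,90,50,6)
cv2.imwrite("pics/c2.png",np.vstack([b[:,:540],c[:270]]) )
cv2.imwrite("pics/c2.png",np.vstack([b,cv2.copyMakeBorder(c[:265],0,0,0,b.shape[1]-c.shape[1],cv2.BORDER_CONSTANT)]))
E
```

```text
(no output)
```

View pics/c1.png

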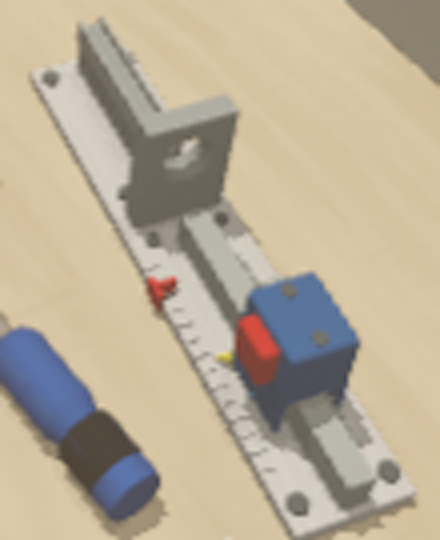

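View pics/c2.png

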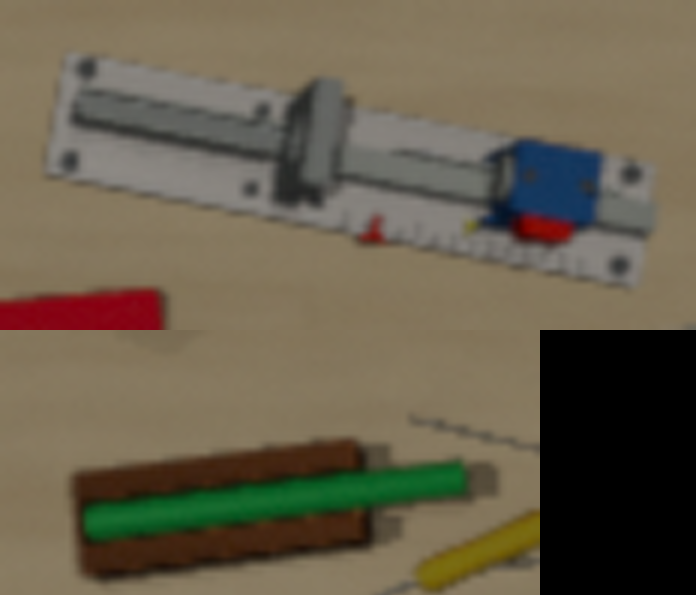

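The crops show base plate corners, the plate with its hole, the red mark at crop (372,235), the yellow pointer at (470,226), and the rod from (85,522) to (465,475). I'll cast these onto known heights.

```bash
cat > h.py <<'E'
import numpy as np,cv2
from workcell import get_calibration
def ray(n,u,v,z):
    c=get_calibration(n);V=np.array(c["view"]);R,t=V[:3,:3],V[:3,3]
    d=R.T@np.array([(u-c["cx"])/c["fx"],(v-c["cy"])/c["fy"],1]);o=-R.T@t
    return o+d*(z-o[2])/d[2]
def proj(n,p):
    c=get_calibration(n);V=np.array(c["view"]);q=V[:3,:3]@p+V[:3,3]
    return np.array([c["fx"]*q[0]/q[2]+c["cx"],c["fy"]*q[1]/q[2]+c["cy"]])
T=lambda x,y:((x+.5)/6-.5+292,(y+.5)/6-.5+155)
B=lambda x,y:((x+.5)/6-.5+140,(y-330+.5)/6-.5+170)
S=lambda x,y:((x+.5)/4-.5+280,(y+.5)/4-.5+220)
E
python3 - <<'E'
from h import *
np.set_printoptions(precision=4,suppress=True)
top=[ray("top",*T(*p),.01)[:2] for p in[(67,52),(45,177),(657,160),(635,287)]]
print("top corners",*top)
side={i:ray("side",*S(*p),.01)[:2] for i,p in{1:(31,76),2:(413,491),3:(297,538)}.items()};print("side",side)
# fit pose: gauge local corners
L=np.array([[.035,.13],[-.035,.13],[.035,-.2],[-.035,-.2]])
def fit(L,W):
    W=np.array(W);a=L-L.mean(0);b=W-W.mean(0)
    th=np.arctan2((a[:,0]*b[:,1]-a[:,1]*b[:,0]).sum(),(a*b).sum());R=np.array([[np.cos(th),-np.sin(th)],[np.sin(th),np.cos(th)]])
    o=W.mean(0)-R@L.mean(0);print("pose",o,np.degrees(th),"res",(W-(L@R.T+o)).ravel());return o,R
oT,RT=fit(L,top);oS,RS=fit(L[[1,2,3]],[side[1],side[2],side[3]])
loc=lambda o,R,p:R.T@(p[:2]-o)
for n,o,R,F,m,y in(("top",oT,RT,T,(372,238),(468,227)),("side",oS,RS,S,(158,300),(222,357))):
    print(n,"mark",loc(o,R,ray(n,*F(*m),.012)),"ptr",loc(o,R,ray(n,*F(*y),.018)))
print("button top",loc(oT,RT,ray("top",*T(542,222),.071)),"carriage TL,TR",loc(oT,RT,ray("top",*T(520,140),.076)),loc(oT,RT,ray("top",*T(601,152),.076)))
for n,f in(("top","pics/top0.png"),("side","pics/side0.png")):
    im=cv2.imread(f);h=cv2.cvtColor(im,cv2.COLOR_BGR2HSV)
    m=cv2.inRange(h,(45,150,60),(75,255,255));k,l,st,c=cv2.connectedComponentsWithStats(m)
    for i in range(1,k):
        if st[i,4]>30:
            q=cv2.minAreaRect(np.argwhere(l==i)[:,::-1].astype(np.float32));print(n,st[i],c[i],q)
            if n=="top": print("mid z.045",ray(n,*c[i],.043))
print("rod ends top",ray("top",*B(466,475),.043),ray("top",*B(83,522),.045))
print("bottle cap",ray("top",150,141,.222))
E
```

```text
top corners [ 0.5934 -0.0533] [ 0.5235 -0.0414] [ 0.5405 -0.3781] [ 0.47   -0.3633]
side {1: array([ 0.5285, -0.0454]), 2: array([ 0.5408, -0.3759]), 3: array([ 0.4745, -0.3665])}
pose [ 0.5376 -0.1745] -9.402526487905481 res [ 0.0001 -0.0013 -0.0008 -0.0009  0.001  -0.0006 -0.0003  0.0028]
pose [ 0.5412 -0.1758] -9.672314842045909 res [-0.     -0.0036 -0.0013  0.0029  0.0014  0.0006]
top mark [-0.0361 -0.0516] ptr [-0.0215 -0.1007]
side mark [-0.036  -0.0545] ptr [-0.0229 -0.1017]
button top [-0.0219 -0.1238] carriage TL,TR [ 0.0177 -0.1052] [ 0.0193 -0.1477]
top [139 132  16  15 118] [146.5593 139.339 ] ((146.56556701660156, 139.2786865234375), (13.187799453735352, 14.340131759643555), 50.19443130493164)
mid z.045 [0.6531 0.4556 0.043 ]
top [154 192  63  13 349] [184.2006 198.1633] ((185.00770568847656, 198.06155395507812), (5.581562519073486, 62.76157760620117), 82.87498474121094)
mid z.045 [0.465  0.3252 0.043 ]
rod ends top [0.4813 0.2217 0.043 ] [0.4519 0.4205 0.045 ]
bottle cap [0.5999 0.395  0.222 ]
```

```bash
cat >> h.py <<'E'
from scipy.spatial.transform import Rotation as Ro
from workcell import monitor
def plan(p,yaw,n,grip,pitch=0,f=2):
    o=monitor.get_obs();P=np.array(o["ee_pos"]);R=Ro.from_euler("xyz",o["tcp_rot"],degrees=True)
    G=Ro.from_euler("xyz",[180,pitch,yaw],degrees=True);w=(R.inv()*G).as_rotvec()/n
    print("from",P.round(4),np.round(o["tcp_rot"],2),"F",np.round(o["wrist_force"],1),"open",round(o["opening"],4),"rotdeg",np.degrees(np.linalg.norm(w)*n).round(1))
    out=[]
    for k in range(n):
        d=R.inv().apply((np.array(p)-P)/(n-k)); r=np.r_[d/.04,w/.1].round(f)+0.
        out.append(" ".join(f"{v:g}" for v in r)+f" {grip:g}")
        P=P+R.apply(r[:3]*.04);R=R*Ro.from_rotvec(r[3:]*.1)
        if k%8==7 or k==n-1: print("; ".join(out));out=[]
    print("end",P.round(4),R.as_euler("xyz",degrees=True).round(2))
O=np.array([.5392,-.175]);TH=np.radians(-9.5)
def g(x,y,z): c,s=np.cos(TH),np.sin(TH);return np.array([O[0]+c*x-s*y,O[1]+s*x+c*y,z])
E
python3 -c "
from h import *
plan(g(-.0015,-.128,.30),80.5,24,1)"
```

```text
from [0.1604 0.5261 0.4041] [-179.93    0.    163.05] F [ 0.2 -0.1 -0.4] open 0.0854 rotdeg 82.5
-0.61 -0.72 0.11 0 0 0.6 1; -0.65 -0.68 0.11 0 0 0.6 1; -0.69 -0.64 0.11 0 0 0.6 1; -0.72 -0.6 0.11 0 0 0.6 1; -0.76 -0.55 0.11 0 0 0.6 1; -0.79 -0.5 0.11 0 0 0.6 1; -0.82 -0.46 0.11 0 0 0.6 1; -0.84 -0.41 0.11 0 0 0.6 1
-0.87 -0.35 0.11 0 0 0.6 1; -0.89 -0.3 0.11 0 0 0.6 1; -0.9 -0.25 0.11 0 0 0.6 1; -0.92 -0.19 0.11 0 0 0.6 1; -0.93 -0.14 0.11 0 0 0.6 1; -0.93 -0.08 0.11 0 0 0.6 1; -0.94 -0.03 0.11 0 0 0.6 1; -0.94 0.03 0.11 0 0 0.6 1
-0.93 0.09 0.11 0 0 0.6 1; -0.93 0.14 0.11 0 0 0.6 1; -0.92 0.2 0.11 0 0 0.6 1; -0.9 0.25 0.11 0 0 0.6 1; -0.89 0.3 0.11 0 0 0.6 1; -0.86 0.36 0.1 0 0 0.6 1; -0.84 0.41 0.11 0 0 0.6 1; -0.82 0.46 0.1 0 0 0.6 1
end [ 0.5167 -0.301   0.3001] [-1.7999e+02  7.0000e-02  8.0540e+01]
```

Call:
carry_out:
  targets: "-0.61 -0.72 0.11 0 0 0.6 1; -0.65 -0.68 0.11 0 0 0.6 1; -0.69 -0.64 0.11 0 0 0.6 1; -0.72 -0.6 0.11 0 0 0.6 1; -0.76 -0.55 0.11 0 0 0.6 1; -0.79 -0.5 0.11 0 0 0.6 1; -0.82 -0.46 0.11 0 0 0.6 1; -0.84 -0.41 0.11 0 0 0.6 1"

```text
time: 0.77
ee_pos: [0.2789, 0.2484, 0.3691]
tcp_rot: [180.0, 0.0, 135.4]
wrist_force: [-0.2, 0.2, 0.2]
opening: 0.0857
grasp_force: 0.0
```

Call:
carry_out:
  targets: "-0.87 -0.35 0.11 0 0 0.6 1; -0.89 -0.3 0.11 0 0 0.6 1; -0.9 -0.25 0.11 0 0 0.6 1; -0.92 -0.19 0.11 0 0 0.6 1; -0.93 -0.14 0.11 0 0 0.6 1; -0.93 -0.08 0.11 0 0 0.6 1; -0.94 -0.03 0.11 0 0 0.6 1; -0.94 0.03 0.11 0 0 0.6 1"

```text
time: 1.43
ee_pos: [0.398, -0.0276, 0.334]
tcp_rot: [180.0, 0.0, 107.9]
wrist_force: [1.4, 0.9, 0.3]
opening: 0.0857
grasp_force: 0.0
```

Call:
carry_out:
  targets: "-0.93 0.09 0.11 0 0 0.6 1; -0.93 0.14 0.11 0 0 0.6 1; -0.92 0.2 0.11 0 0 0.6 1; -0.9 0.25 0.11 0 0 0.6 1; -0.89 0.3 0.11 0 0 0.6 1; -0.86 0.36 0.1 0 0 0.6 1; -0.84 0.41 0.11 0 0 0.6 1; -0.82 0.46 0.1 0 0 0.6 1"

```text
time: 2.1
ee_pos: [0.517, -0.3028, 0.299]
tcp_rot: [-180.0, -0.0, 80.4]
wrist_force: [0.0, 1.0, 0.6]
opening: 0.0852
grasp_force: 0.0
```

```bash
python3 -c "
from h import *
plan(g(-.0015,-.128,.21),80.5,6,1)"
```

```text
from [ 0.517  -0.3028  0.299 ] [-1.7996e+02 -2.0000e-02  8.0360e+01] F [0.  1.  0.6] open 0.0852 rotdeg 0.1
0.01 0 0.37 0 0 0 1; 0.01 0 0.37 0 0 0 1; 0.01 0 0.37 0 0 0 1; 0 -0.01 0.37 0 0 0 1; 0.01 0 0.37 0 0 0 1; 0 -0.01 0.38 0 0 0 1
end [ 0.5164 -0.301   0.2098] [-1.7996e+02 -2.0000e-02  8.0360e+01]
```

Call:
carry_out:
  targets: "0.01 0 0.37 0 0 0 1; 0.01 0 0.37 0 0 0 1; 0.01 0 0.37 0 0 0 1; 0 0 0.37 0 0 0 1; 0.01 0 0.37 0 0 0 1; 0 0 0.38 0 0 0 1; 0 0 0 0 0 0 1; 0 0 0 0 0 0 1"
  newtons: 30

```text
time: 2.77
ee_pos: [0.5167, -0.2991, 0.2099]
tcp_rot: [-179.9, -0.0, 80.5]
wrist_force: [0.0, -0.1, 1.2]
opening: 0.0854
grasp_force: 0.0
```

```bash
python3 - <<'E'
from workcell import camera
import cv2,numpy as np
s=camera("side");t=camera("top")
r=lambda im,x,y,w,h,k:cv2.resize(im[y:y+h,x:x+w,::-1],None,fx=k,fy=k,interpolation=cv2.INTER_CUBIC)
cv2.imwrite("pics/c3.png",np.hstack([r(s,290,220,110,140,4),r(t,310,145,85,140,4)]))
E
```

```text
(no output)
```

View pics/c3.png

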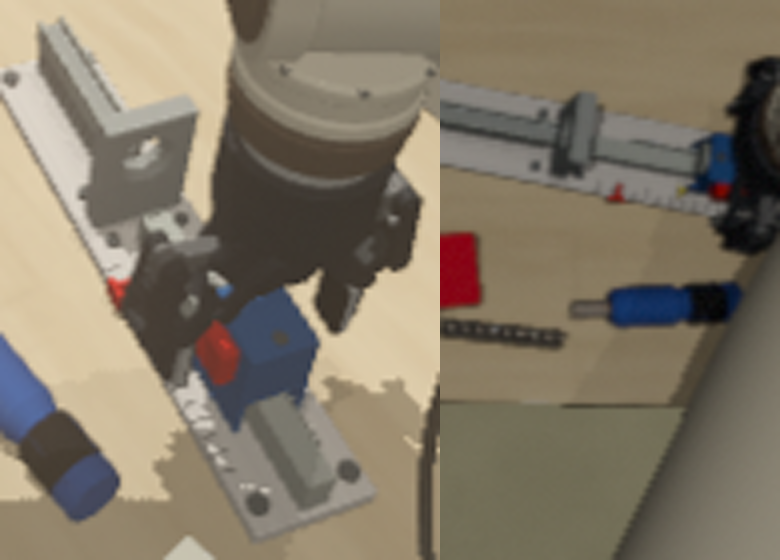

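The fingers straddle the carriage with the button between them (side crop 215,350). Close.

Call:
carry_out:
  targets: "0 0 0 0 0 0 -1; 0 0 0 0 0 0 -1; 0 0 0 0 0 0 -1; 0 0 0 0 0 0 -1; 0 0 0 0 0 0 -1; 0 0 0 0 0 0 -1; 0 0 0 0 0 0 -1; 0 0 0 0 0 0 -1"
  newtons: 30

```text
time: 3.53
ee_pos: [0.5177, -0.2996, 0.2121]
tcp_rot: [179.8, 0.1, 80.6]
wrist_force: [4.5, -0.6, 5.1]
opening: 0.0418
grasp_force: 34.3
```

Call:
carry_out:
  targets: "0.2 0 0 0 0 0 -1; 0.2 0 0 0 0 0 -1; 0.2 0 0 0 0 0 -1; 0.2 0 0 0 0 0 -1; 0.2 0 0 0 0 0 -1; 0.2 0 0 0 0 0 -1; 0.05 0 0 0 0 0 -1; 0 0 0 0 0 0 -1"

```text
time: 4.2
ee_pos: [0.5262, -0.2496, 0.2121]
tcp_rot: [179.8, 0.0, 80.6]
wrist_force: [5.8, -0.5, 5.4]
opening: 0.0415
grasp_force: 34.9
```

Call:
carry_out:
  targets: "0 0 0 0 0 0 0; 0 0 0 0 0 0 0.5; 0 0 0 0 0 0 1; 0 0 0 0 0 0 1; 0 0 0 0 0 0 1; 0 0 -0.5 0 0 0 1; 0 0 -1 0 0 0 1; 0 0 -1 0 0 0 1"

```text
time: 4.87
ee_pos: [0.5247, -0.2498, 0.3104]
tcp_rot: [-179.8, -0.1, 80.5]
wrist_force: [1.4, -0.2, 1.2]
opening: 0.0851
grasp_force: 0.0
```

```bash
python3 -c "
from h import *
plan([.42,.1,.35],90,14,-.2)"
```

```text
from [ 0.5247 -0.2498  0.3104] [-1.7982e+02 -5.0000e-02  8.0540e+01] F [ 1.4 -0.2  1.2] open 0.0851 rotdeg 9.5
0.59 -0.29 -0.07 0 0 -0.12 -0.2; 0.59 -0.28 -0.07 0 0 -0.12 -0.2; 0.59 -0.27 -0.07 0 0 -0.12 -0.2; 0.6 -0.27 -0.07 0 0 -0.12 -0.2; 0.6 -0.26 -0.07 0 0 -0.12 -0.2; 0.6 -0.25 -0.07 0 0 -0.12 -0.2; 0.6 -0.24 -0.07 0 0 -0.12 -0.2; 0.61 -0.24 -0.07 0 0 -0.12 -0.2
0.61 -0.23 -0.07 0 0 -0.12 -0.2; 0.61 -0.22 -0.07 0 0 -0.12 -0.2; 0.62 -0.22 -0.07 0 0 -0.12 -0.2; 0.62 -0.21 -0.07 0 0 -0.12 -0.2; 0.62 -0.2 -0.06 0 0 -0.12 -0.2; 0.62 -0.19 -0.07 0 0 -0.12 -0.2
end [0.4199 0.1002 0.3501] [-1.7983e+02 -8.0000e-02  9.0170e+01]
```

Call:
carry_out:
  targets: "0.59 -0.29 -0.07 0 0 -0.12 -0.2; 0.59 -0.28 -0.07 0 0 -0.12 -0.2; 0.59 -0.27 -0.07 0 0 -0.12 -0.2; 0.6 -0.27 -0.07 0 0 -0.12 -0.2; 0.6 -0.26 -0.07 0 0 -0.12 -0.2; 0.6 -0.25 -0.07 0 0 -0.12 -0.2; 0.6 -0.24 -0.07 0 0 -0.12 -0.2; 0.61 -0.24 -0.07 0 0 -0.12 -0.2"

```text
time: 5.53
ee_pos: [0.4648, -0.0488, 0.3333]
tcp_rot: [180.0, 0.0, 86.1]
wrist_force: [0.4, 0.4, -0.4]
opening: 0.0342
grasp_force: 0.0
```

Call:
carry_out:
  targets: "0.61 -0.23 -0.07 0 0 -0.12 -0.2; 0.61 -0.22 -0.07 0 0 -0.12 -0.2; 0.62 -0.22 -0.07 0 0 -0.12 -0.2; 0.62 -0.21 -0.07 0 0 -0.12 -0.2; 0.62 -0.2 -0.06 0 0 -0.12 -0.2; 0.62 -0.19 -0.07 0 0 -0.12 -0.2; 0 0 0 0 0 0 -0.2; 0 0 0 0 0 0 -0.2"

```text
time: 6.2
ee_pos: [0.42, 0.1009, 0.3497]
tcp_rot: [180.0, -0.0, 90.3]
wrist_force: [0.5, -0.3, 0.1]
opening: 0.0343
grasp_force: 0.0
```

```bash
python3 - <<'E'
from h import *
from workcell import camera
s=camera("side");t=camera("top")
r=lambda im,x,y,w,h,k:cv2.resize(im[y:y+h,x:x+w,::-1],None,fx=k,fy=k,interpolation=cv2.INTER_CUBIC)
cv2.imwrite("pics/c4.png",np.hstack([r(s,280,220,110,135,4),cv2.copyMakeBorder(r(t,320,155,80,55,4),0,320,0,0,cv2.BORDER_CONSTANT)]))
# pass: rod axis from masks in both views of first pictures
for n in("side","top"):
    im=cv2.imread(f"pics/{n}0.png");h=cv2.cvtColor(im,cv2.COLOR_BGR2HSV);m=cv2.inRange(h,(45,130,50),(80,255,255))
    k,l,st,c=cv2.connectedComponentsWithStats(m)
    for i in range(1,k):
        if st[i,4]>150:
            (a,b),(w,hh),an=cv2.minAreaRect(np.argwhere(l==i)[:,::-1].astype(np.float32))
            print(n,a,b,w,hh,an,ray(n,a,b,.043),st[i])
            bx=cv2.boxPoints(((a,b),(w,hh),an));print([ray(n,*p,.043)[:2].round(4) for p in bx])
plan([.477,.2455,.30],98.4,6,-.2)
E
```

```text
top 146.50001525878906 139.50001525878906 14.142135620117188 16.970561981201172 45.0 [0.65258653 0.45576794 0.043     ] [139 131  16  18 212]
[array([0.6484, 0.4908]), array([0.6894, 0.455 ]), array([0.6568, 0.4207]), array([0.6161, 0.4566])]
top 185.43080139160156 197.94615173339844 5.9536662101745605 63.62981414794922 82.87498474121094 [0.46579021 0.32132861 0.043     ] [154 192  64  13 370]
[array([0.4605, 0.4213]), array([0.4899, 0.224 ]), array([0.4711, 0.221 ]), array([0.4419, 0.4178])]
from [0.4204 0.0998 0.3494] [1.7999e+02 1.0000e-02 9.0170e+01] F [ 0.2  0.  -0.4] open 0.0341 rotdeg 8.2
0.61 0.24 0.21 0 0 -0.24 -0.2; 0.6 0.25 0.21 0 0 -0.24 -0.2; 0.59 0.27 0.2 0 0 -0.24 -0.2; 0.59 0.28 0.21 0 0 -0.24 -0.2; 0.58 0.29 0.2 0 0 -0.24 -0.2; 0.57 0.31 0.21 0 0 -0.24 -0.2
end [0.477  0.2453 0.2998] [1.7999e+02 1.0000e-02 9.8420e+01]
```

View pics/c4.png

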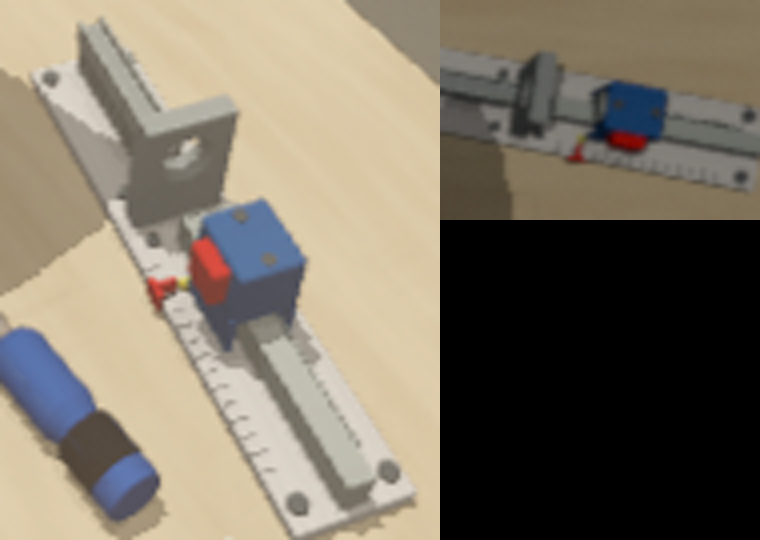

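The pointer lines up with the red blade (side crop 183,283 against 165,290), so the stop looks set. Next I go above the rod.

Call:
carry_out:
  targets: "0.61 0.24 0.21 0 0 -0.24 -0.2; 0.6 0.25 0.21 0 0 -0.24 -0.2; 0.59 0.27 0.2 0 0 -0.24 -0.2; 0.59 0.28 0.21 0 0 -0.24 -0.2; 0.58 0.29 0.2 0 0 -0.24 -0.2; 0.57 0.31 0.21 0 0 -0.24 -0.2; 0 0 0 0 0 0 -0.2; 0 0 0 0 0 0 -0.2"

```text
time: 6.97
ee_pos: [0.4775, 0.2455, 0.2986]
tcp_rot: [-179.9, 0.1, 98.4]
wrist_force: [-0.2, 0.5, 0.7]
opening: 0.0344
grasp_force: 0.0
```

```bash
python3 - <<'E'
from h import *
plan([.4767,.248,.192],98.4,8,-.2)
def loc(p): c,s=np.cos(TH),np.sin(TH);d=p[:2]-O;return np.array([c*d[0]+s*d[1],-s*d[0]+c*d[1]]).round(4)
print("mark",loc(ray("side",*S(158,293),.015)),"ptr",loc(ray("side",*S(183,283),.018)))
E
```

```text
from [0.4775 0.2455 0.2986] [-1.7987e+02  5.0000e-02  9.8410e+01] F [-0.2  0.5  0.7] open 0.0344 rotdeg 0.1
0.01 0 0.33 0 0 0 -0.2; 0.01 0 0.33 0 0 0 -0.2; 0.01 0 0.33 0 0 0 -0.2; 0.01 0 0.33 0 0 0 -0.2; 0.01 0 0.34 0 0 0 -0.2; 0.01 0 0.33 0 0 0 -0.2; 0 0 0.34 0 0 0 -0.2; 0.01 0 0.33 0 0 0 -0.2
end [0.4769 0.2481 0.1922] [-1.7987e+02  5.0000e-02  9.8410e+01]
mark [-0.0332 -0.0526] ptr [-0.0185 -0.0532]
```

Call:
carry_out:
  targets: "0.01 0 0.33 0 0 0 -0.2; 0.01 0 0.33 0 0 0 -0.2; 0.01 0 0.33 0 0 0 -0.2; 0.01 0 0.33 0 0 0 -0.2; 0.01 0 0.34 0 0 0 -0.2; 0.01 0 0.33 0 0 0 -0.2; 0 0 0.34 0 0 0 -0.2; 0.01 0 0.33 0 0 0 -0.2"

```text
time: 7.63
ee_pos: [0.4768, 0.2468, 0.1934]
tcp_rot: [180.0, 0.0, 98.3]
wrist_force: [0.1, 0.1, -0.2]
opening: 0.034
grasp_force: 0.0
```

Call:
carry_out:
  targets: "0 0 0 0 0 0 -0.2; 0 0 0 0 0 0 -1; 0 0 0 0 0 0 -1; 0 0 0 0 0 0 -1; 0 0 0 0 0 0 -1; 0 0 0 0 0 0 -1; 0 0 0 0 0 0 -1; 0 0 0 0 0 0 -1"
  newtons: 50

```text
time: 8.3
ee_pos: [0.4776, 0.248, 0.1951]
tcp_rot: [179.8, 0.0, 98.3]
wrist_force: [5.7, -1.5, -1.0]
opening: 0.0184
grasp_force: 48.8
```

Call:
carry_out:
  targets: "0 0 -0.2 0 0 0 -1; 0 0 -0.3 0 0 0 -1; 0 0 -0.4 0 0 0 -1; 0 0 -0.5 0 0 0 -1; 0 0 -0.5 0 0 0 -1; 0 0 -0.5 0 0 0 -1; 0 0 -0.4 0 0 0 -1; 0 0 -0.2 0 0 0 -1"

```text
time: 8.97
ee_pos: [0.4766, 0.2482, 0.317]
tcp_rot: [179.8, -0.1, 98.4]
wrist_force: [-0.6, -0.1, 0.4]
opening: 0.0182
grasp_force: 49.4
```

```bash
python3 - <<'E'
from h import *
plan([.40,.03,.31],98.4,8,-1)
E
```

```text
from [0.4766 0.2482 0.317 ] [ 1.7981e+02 -7.0000e-02  9.8410e+01] F [-0.6 -0.1  0.4] open 0.0182 rotdeg 0.2
-0.64 -0.34 0.02 0 0 0 -1; -0.64 -0.34 0.02 0 0 0 -1; -0.64 -0.34 0.02 0 0 0 -1; -0.64 -0.33 0.02 0 0 0 -1; -0.64 -0.34 0.02 0 0 0 -1; -0.64 -0.33 0.02 0 0 0 -1; -0.64 -0.34 0.02 0 0 0 -1; -0.64 -0.33 0.02 0 0 0 -1
end [0.4001 0.0299 0.31  ] [ 1.7981e+02 -7.0000e-02  9.8410e+01]
```

Call:
carry_out:
  targets: "-0.64 -0.34 0.02 0 0 0 -1; -0.64 -0.34 0.02 0 0 0 -1; -0.64 -0.34 0.02 0 0 0 -1; -0.64 -0.33 0.02 0 0 0 -1; -0.64 -0.34 0.02 0 0 0 -1; -0.64 -0.33 0.02 0 0 0 -1; -0.64 -0.34 0.02 0 0 0 -1; -0.64 -0.33 0.02 0 0 0 -1"

```text
time: 9.63
ee_pos: [0.399, 0.0288, 0.3073]
tcp_rot: [180.0, -0.0, 98.4]
wrist_force: [1.1, -0.4, -0.6]
opening: 0.0183
grasp_force: 49.4
```

Call:
carry_out:
  targets: "0 0 0 0 0 0.9 -1; 0 0 0 0 0 0.9 -1; 0 0 0 0 0 0.9 -1; 0 0 0 0 0 0.9 -1; 0 0 0 0 0 0.9 -1; 0 0 0 0 0 0.9 -1; 0 0 0 0 0 0.9 -1; 0 0 0 0 0 0.9 -1"

```text
time: 10.3
ee_pos: [0.3998, 0.0299, 0.3073]
tcp_rot: [-180.0, -0.0, 56.9]
wrist_force: [-0.5, 0.7, -0.8]
opening: 0.0183
grasp_force: 49.2
```

Call:
carry_out:
  targets: "0 0 0 0 0 0.9 -1; 0 0 0 0 0 0.9 -1; 0 0 0 0 0 0.9 -1; 0 0 0 0 0 0.9 -1; 0 0 0 0 0 0.9 -1; 0 0 0 0 0 0.9 -1; 0 0 0 0 0 0.9 -1; 0 0 0 0 0 0.9 -1"

```text
time: 10.97
ee_pos: [0.3998, 0.0299, 0.3073]
tcp_rot: [-180.0, 0.0, 15.7]
wrist_force: [0.8, 0.7, -1.1]
opening: 0.0186
grasp_force: 49.4
```

Call:
carry_out:
  targets: "0 0 0 0 0 0.9 -1; 0 0 0 0 0 0.9 -1; 0 0 0 0 0 0.9 -1; 0 0 0 0 0 0.9 -1; 0 0 0 0 0 0.9 -1; 0 0 0 0 0 0.9 -1; 0 0 0 0 0 0.9 -1; 0 0 0 0 0 0.9 -1"

```text
time: 11.63
ee_pos: [0.3802, -0.1095, 0.3067]
tcp_rot: [-174.7, 1.2, -17.5]
wrist_force: [0.8, 0.5, -1.5]
opening: 0.0184
grasp_force: 49.3
```

Call:
carry_out:
  targets: "0 0 0 0 0 0.9 -1; 0 0 0 0 0 0.9 -1; 0 0 0 0 0 0.9 -1; 0 0 0 0 0 0.9 -1; 0 0 0 0 0 0.9 -1; 0 0 0 0 0 0.9 -1; 0 0 0 0 0 0.9 -1; 0 0 0 0 0 0.9 -1"

```text
time: 12.3
ee_pos: [0.2755, -0.2696, 0.3037]
tcp_rot: [-169.3, 6.8, -47.4]
wrist_force: [0.8, -0.2, -0.4]
opening: 0.0186
grasp_force: 49.3
```

```bash
python3 - <<'E'
from h import *
plan(g(0,.21,.27),-99.5,16,-1)
E
```

```text
from [ 0.2755 -0.2696  0.3037] [-169.32    6.81  -47.39] F [ 0.8 -0.2 -0.4] open 0.0186 rotdeg 52.9
-0.02 -0.64 0.18 -0.07 0.12 0.56 -1; -0.06 -0.64 0.17 -0.07 0.12 0.56 -1; -0.1 -0.64 0.17 -0.07 0.12 0.56 -1; -0.14 -0.63 0.16 -0.07 0.12 0.56 -1; -0.18 -0.62 0.16 -0.07 0.12 0.56 -1; -0.21 -0.61 0.15 -0.07 0.12 0.56 -1; -0.25 -0.6 0.14 -0.07 0.12 0.56 -1; -0.28 -0.59 0.13 -0.07 0.12 0.56 -1
-0.32 -0.57 0.13 -0.07 0.12 0.56 -1; -0.35 -0.55 0.12 -0.07 0.12 0.56 -1; -0.38 -0.53 0.11 -0.07 0.12 0.56 -1; -0.41 -0.51 0.1 -0.07 0.12 0.56 -1; -0.44 -0.49 0.09 -0.07 0.12 0.56 -1; -0.47 -0.47 0.08 -0.07 0.12 0.56 -1; -0.49 -0.44 0.08 -0.07 0.12 0.56 -1; -0.52 -0.41 0.07 -0.07 0.12 0.56 -1
end [0.5738 0.032  0.2698] [-179.72    0.31  -99.6 ]
```

The last joint reached its end (yaw falls as q6 rises), so I'll turn the other way round.

```bash
python3 - <<'E'
from h import *
print(monitor.get_obs()["q"].round(1))
plan([.44,.03,.31],60,24,-1)
E
```

```text
[-47.5 -14.5 -19.6  91.6  10.7 179.9]
from [ 0.2755 -0.2696  0.3037] [-169.32    6.81  -47.39] F [ 0.8 -0.2 -0.4] open 0.0186 rotdeg 108.5
-0.11 -0.33 0.07 -0.1 -0.04 -0.78 -1; -0.09 -0.34 0.07 -0.1 -0.04 -0.78 -1; -0.06 -0.35 0.06 -0.1 -0.04 -0.78 -1; -0.03 -0.35 0.06 -0.1 -0.04 -0.78 -1; -0.01 -0.35 0.06 -0.1 -0.04 -0.78 -1; 0.02 -0.35 0.05 -0.1 -0.04 -0.78 -1; 0.05 -0.35 0.05 -0.1 -0.04 -0.78 -1; 0.08 -0.34 0.05 -0.1 -0.04 -0.78 -1
0.1 -0.34 0.04 -0.1 -0.04 -0.78 -1; 0.13 -0.33 0.04 -0.1 -0.04 -0.78 -1; 0.16 -0.32 0.03 -0.1 -0.04 -0.78 -1; 0.18 -0.31 0.03 -0.1 -0.04 -0.78 -1; 0.2 -0.29 0.03 -0.1 -0.04 -0.78 -1; 0.23 -0.27 0.02 -0.1 -0.04 -0.78 -1; 0.25 -0.26 0.02 -0.1 -0.04 -0.78 -1; 0.26 -0.24 0.02 -0.1 -0.04 -0.78 -1
0.28 -0.21 0.01 -0.1 -0.04 -0.78 -1; 0.3 -0.19 0.01 -0.1 -0.04 -0.78 -1; 0.31 -0.17 0.01 -0.1 -0.04 -0.78 -1; 0.33 -0.14 0 -0.1 -0.04 -0.78 -1; 0.34 -0.12 0 -0.1 -0.04 -0.78 -1; 0.34 -0.09 0 -0.1 -0.04 -0.78 -1; 0.35 -0.07 -0.01 -0.1 -0.04 -0.78 -1; 0.35 -0.04 0 -0.1 -0.04 -0.78 -1
end [0.4398 0.03   0.3098] [-1.7987e+02  1.2000e-01  5.9750e+01]
```

Call:
carry_out:
  targets: "-0.11 -0.33 0.07 -0.1 -0.04 -0.78 -1; -0.09 -0.34 0.07 -0.1 -0.04 -0.78 -1; -0.06 -0.35 0.06 -0.1 -0.04 -0.78 -1; -0.03 -0.35 0.06 -0.1 -0.04 -0.78 -1; -0.01 -0.35 0.06 -0.1 -0.04 -0.78 -1; 0.02 -0.35 0.05 -0.1 -0.04 -0.78 -1; 0.05 -0.35 0.05 -0.1 -0.04 -0.78 -1; 0.08 -0.34 0.05 -0.1 -0.04 -0.78 -1"

```text
time: 12.97
ee_pos: [0.3311, -0.1681, 0.3055]
tcp_rot: [-171.1, 2.4, -11.3]
wrist_force: [0.3, -0.6, -0.2]
opening: 0.0182
grasp_force: 49.5
```

```bash
python3 - <<'E'
from h import *
print(monitor.get_obs()["q"].round(1))
plan([.44,.03,.31],60,16,-1)
E
```

```text
[-29.2 -17.6 -21.7  90.9   7.7 162. ]
from [ 0.3311 -0.1681  0.3055] [-171.15    2.36  -11.35] F [ 0.3 -0.6 -0.2] open 0.0182 rotdeg 72.0
0.11 -0.33 0.04 -0.1 -0.04 -0.78 -1; 0.13 -0.33 0.04 -0.1 -0.04 -0.78 -1; 0.16 -0.32 0.03 -0.1 -0.04 -0.78 -1; 0.18 -0.3 0.03 -0.1 -0.04 -0.78 -1; 0.2 -0.29 0.03 -0.1 -0.04 -0.78 -1; 0.23 -0.27 0.02 -0.1 -0.04 -0.78 -1; 0.25 -0.25 0.02 -0.1 -0.04 -0.78 -1; 0.26 -0.23 0.01 -0.1 -0.04 -0.78 -1
0.28 -0.21 0.01 -0.1 -0.04 -0.78 -1; 0.3 -0.19 0.01 -0.1 -0.04 -0.78 -1; 0.31 -0.17 0.01 -0.1 -0.04 -0.78 -1; 0.32 -0.14 0 -0.1 -0.04 -0.78 -1; 0.34 -0.11 0 -0.1 -0.04 -0.78 -1; 0.34 -0.09 0 -0.1 -0.04 -0.78 -1; 0.35 -0.06 -0.01 -0.1 -0.04 -0.78 -1; 0.35 -0.04 -0.01 -0.1 -0.04 -0.78 -1
end [0.4399 0.03   0.3102] [-1.7991e+02  1.6000e-01  6.0150e+01]
```

Call:
carry_out:
  targets: "0.11 -0.33 0.04 -0.1 -0.04 -0.78 -1; 0.13 -0.33 0.04 -0.1 -0.04 -0.78 -1; 0.16 -0.32 0.03 -0.1 -0.04 -0.78 -1; 0.18 -0.3 0.03 -0.1 -0.04 -0.78 -1; 0.2 -0.29 0.03 -0.1 -0.04 -0.78 -1; 0.23 -0.27 0.02 -0.1 -0.04 -0.78 -1; 0.25 -0.25 0.02 -0.1 -0.04 -0.78 -1; 0.26 -0.23 0.01 -0.1 -0.04 -0.78 -1"

```text
time: 13.63
ee_pos: [0.3861, -0.0694, 0.3077]
tcp_rot: [-175.2, -0.1, 24.4]
wrist_force: [-0.6, -0.3, -0.2]
opening: 0.0184
grasp_force: 49.4
```

Call:
carry_out:
  targets: "0.28 -0.21 0.01 -0.1 -0.04 -0.78 -1; 0.3 -0.19 0.01 -0.1 -0.04 -0.78 -1; 0.31 -0.17 0.01 -0.1 -0.04 -0.78 -1; 0.32 -0.14 0 -0.1 -0.04 -0.78 -1; 0.34 -0.11 0 -0.1 -0.04 -0.78 -1; 0.34 -0.09 0 -0.1 -0.04 -0.78 -1; 0.35 -0.06 -0.01 -0.1 -0.04 -0.78 -1; 0.35 -0.04 -0.01 -0.1 -0.04 -0.78 -1"

```text
time: 14.3
ee_pos: [0.4407, 0.0295, 0.3101]
tcp_rot: [-179.9, 0.2, 60.2]
wrist_force: [1.2, -0.4, -0.8]
opening: 0.0183
grasp_force: 49.4
```

Call:
carry_out:
  targets: "0 0 0 0 0 -0.9 -1; 0 0 0 0 0 -0.9 -1; 0 0 0 0 0 -0.9 -1; 0 0 0 0 0 -0.9 -1; 0 0 0 0 0 -0.9 -1; 0 0 0 0 0 -0.9 -1; 0 0 0 0 0 -0.9 -1; 0 0 0 0 0 -0.9 -1"

```text
time: 14.97
ee_pos: [0.4404, 0.0288, 0.3101]
tcp_rot: [-179.8, 0.0, 101.4]
wrist_force: [-0.0, 0.2, -1.1]
opening: 0.018
grasp_force: 49.3
```

Call:
carry_out:
  targets: "0 0 0 0 0 -0.9 -1; 0 0 0 0 0 -0.9 -1; 0 0 0 0 0 -0.9 -1; 0 0 0 0 0 -0.9 -1; 0 0 0 0 0 -0.9 -1; 0 0 0 0 0 -0.9 -1; 0 0 0 0 0 -0.9 -1; 0 0 0 0 0 -0.9 -1"

```text
time: 15.63
ee_pos: [0.4404, 0.0288, 0.3101]
tcp_rot: [-179.8, -0.1, 142.7]
wrist_force: [-0.2, 0.6, -0.4]
opening: 0.0184
grasp_force: 49.3
```

Call:
carry_out:
  targets: "0 0 0 0 0 -0.9 -1; 0 0 0 0 0 -0.9 -1; 0 0 0 0 0 -0.9 -1; 0 0 0 0 0 -0.9 -1; 0 0 0 0 0 -0.9 -1; 0 0 0 0 0 -0.9 -1; 0 0 0 0 0 -0.9 -1; 0 0 0 0 0 -0.9 -1"

```text
time: 16.3
ee_pos: [0.4404, 0.0288, 0.3101]
tcp_rot: [-180.0, -0.2, -176.0]
wrist_force: [1.2, -0.2, 0.1]
opening: 0.0183
grasp_force: 49.3
```

```bash
python3 - <<'E'
from h import *
print(monitor.get_obs()["q"].round(1))
plan(g(0,.215,.27),260.5,16,-1)
E
```

```text
[  3.8 -10.7 -15.4  85.5  -0.   -0.2]
from [0.4404 0.0288 0.3101] [-179.95   -0.19 -176.05] F [ 1.2 -0.2  0.1] open 0.0183 rotdeg 76.5
-0.21 0 0.06 0 0 -0.84 -1; -0.21 -0.02 0.06 0 0 -0.84 -1; -0.21 -0.04 0.06 0 0 -0.84 -1; -0.2 -0.05 0.06 0 0 -0.84 -1; -0.2 -0.07 0.06 0 0 -0.84 -1; -0.19 -0.09 0.06 0 0 -0.84 -1; -0.18 -0.1 0.06 0 0 -0.84 -1; -0.17 -0.12 0.06 0 0 -0.84 -1
-0.16 -0.13 0.06 0 0 -0.84 -1; -0.15 -0.15 0.06 0 0 -0.84 -1; -0.14 -0.16 0.07 0 0 -0.84 -1; -0.13 -0.17 0.06 0 0 -0.84 -1; -0.11 -0.18 0.07 0 0 -0.84 -1; -0.1 -0.19 0.06 0 0 -0.84 -1; -0.08 -0.19 0.07 0 0 -0.84 -1; -0.07 -0.2 0.06 0 0 -0.84 -1
end [0.5746 0.0372 0.2701] [ 1.7983e+02 -9.0000e-02 -9.9040e+01]
```

Call:
carry_out:
  targets: "-0.21 0 0.06 0 0 -0.84 -1; -0.21 -0.02 0.06 0 0 -0.84 -1; -0.21 -0.04 0.06 0 0 -0.84 -1; -0.2 -0.05 0.06 0 0 -0.84 -1; -0.2 -0.07 0.06 0 0 -0.84 -1; -0.19 -0.09 0.06 0 0 -0.84 -1; -0.18 -0.1 0.06 0 0 -0.84 -1; -0.17 -0.12 0.06 0 0 -0.84 -1"

```text
time: 16.97
ee_pos: [0.5078, 0.0324, 0.2906]
tcp_rot: [179.9, -0.2, -137.6]
wrist_force: [-0.8, -0.1, -0.5]
opening: 0.0184
grasp_force: 49.3
```

Call:
carry_out:
  targets: "-0.16 -0.13 0.06 0 0 -0.84 -1; -0.15 -0.15 0.06 0 0 -0.84 -1; -0.14 -0.16 0.07 0 0 -0.84 -1; -0.13 -0.17 0.06 0 0 -0.84 -1; -0.11 -0.18 0.07 0 0 -0.84 -1; -0.1 -0.19 0.06 0 0 -0.84 -1; -0.08 -0.19 0.07 0 0 -0.84 -1; -0.07 -0.2 0.06 0 0 -0.84 -1"

```text
time: 17.63
ee_pos: [0.5751, 0.0366, 0.2698]
tcp_rot: [179.8, -0.1, -99.1]
wrist_force: [-0.6, 0.5, -0.5]
opening: 0.0185
grasp_force: 49.3
```

```bash
cat >> h.py <<'E'
def look(name,x,y,w,h,k=4):
    from workcell import camera
    a=[]
    for n,xx,yy in(("side",*x),("top",*y)):
        im=camera(n)[:,:,::-1];a.append(cv2.resize(im[yy:yy+h,xx:xx+w],None,fx=k,fy=k,interpolation=cv2.INTER_CUBIC))
        m=cv2.inRange(cv2.cvtColor(im,cv2.COLOR_BGR2HSV),(45,120,40),(80,255,255));q,l,st,c=cv2.connectedComponentsWithStats(m)
        for i in range(1,q):
            if st[i,4]>40 and st[i,0]>240:
                P=np.argwhere(l==i)[:,::-1].astype(np.float32);r=cv2.minAreaRect(P);print(n,st[i],"box",cv2.boxPoints(r).round(1).tolist())
    cv2.imwrite(name,np.hstack(a))
E
python3 - <<'E'
from h import *
print(monitor.get_obs()["ee_pos"].round(4),monitor.get_obs()["tcp_rot"].round(2))
look("pics/c5.png",(260,190),(265,130),100,120)
E
```

```text
[0.5751 0.0366 0.2698] [ 1.7981e+02 -9.0000e-02 -9.9060e+01]
top [323 168  13   8  67] box [[322.0, 173.1999969482422], [323.0, 167.8000030517578], [335.5, 170.3000030517578], [334.5, 175.6999969482422]]
```

View pics/c5.png

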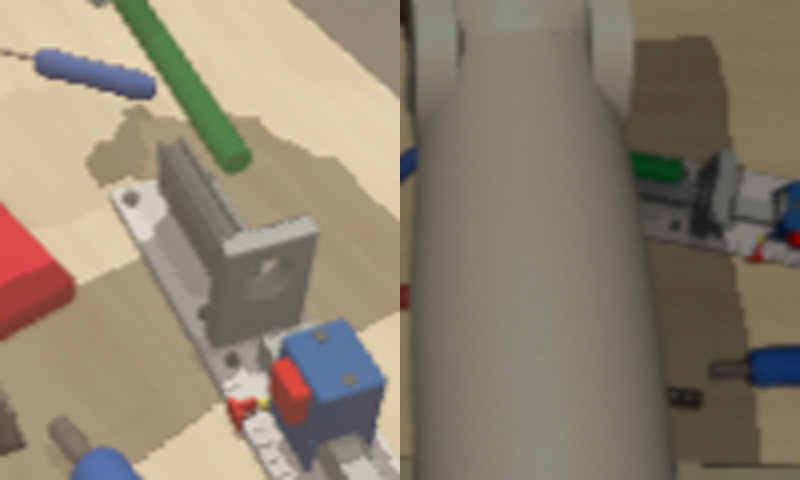

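The rod tip is at side crop (238,158) and top crop (683,170), above the trough and short of the plate. I'll triangulate it.

```bash
python3 - <<'E'
from h import *
from scipy.optimize import minimize_scalar
c,s=np.cos(TH),np.sin(TH)
def loc(p): d=p[:2]-O;return np.array([c*d[0]+s*d[1],-s*d[0]+c*d[1],p[2]]).round(4)
u=(238.5/4-.5+260,158.5/4-.5+190);t=(335.6,172.6)
f=lambda z:np.linalg.norm(ray("side",*u,z)[:2]-ray("top",*t,z+.007)[:2])
r=minimize_scalar(f,bounds=(.05,.2),method="bounded");z=r.x
print(z,r.fun,loc(ray("side",*u,z)),loc(ray("top",*t,z+.007)))
o=monitor.get_obs();p=o["ee_pos"];print("tcp loc",loc(p))
# rod centre expected along yaw
a=np.radians(o["tcp_rot"][2]);print("expected tip",loc(p+.174*np.array([np.cos(a),np.sin(a),0])-[0,0,.155]))
for n,(uu,F) in dict(a=((268,285),0)).items(): pass
# plate top-corners check, side crop & hole centre
print("hole by side(local y=-.007 face, z.06) pred px",(proj("side",g(0,-.007,.06))-[260,190])*4, "top tip pred of eye",(proj("top",g(0,0,.06))-[265,130])*4+[400,0])
print("plate top corners pred side",[((proj("side",g(x,y,.09))-[260,190])*4).round(0) for x,y in((-.028,-.007),(.028,-.007))])
print("stop px",[((proj("side",g(x,-.104,.076)))).round(1) for x in(-.02,.02)])
E
```

```text
0.11709332275601868 0.002962881947487619 [-0.0003  0.0367  0.1171] [-0.0032  0.0376  0.1241]
tcp loc [0.0007 0.2147 0.2693]
expected tip [0.0016 0.0407 0.1143]
hole by side(local y=-.007 face, z.06) pred px [261.48411438 281.50888075] top tip pred of eye [712.74308437 190.44639557]
plate top corners pred side [array([222., 258.]), array([313., 232.])]
stop px [array([340. , 292.7]), array([357.2, 287.2])]
```

```bash
python3 - <<'E'
from h import *
for y in(.0367,.0407):
  for z in(.109,.114,.117):
    print(y,z,((proj("side",g(0,y,z))-[260,190])*4).round(0),((proj("top",g(0,y,z+.007))-[265,130])*4+[400,0]).round(0), "axis at y=.11",((proj("side",g(0,.11,z))-[260,190])*4).round(0))
plan(g(.0005,.2147,.235),260.5,8,-1)
E
```

```text
0.0367 0.109 [235. 167.] [682. 169.] axis at y=.11 [179.  84.]
0.0367 0.114 [236. 160.] [683. 167.] axis at y=.11 [180.  77.]
0.0367 0.117 [237. 156.] [684. 167.] axis at y=.11 [180.  73.]
0.0407 0.109 [232. 162.] [677. 168.] axis at y=.11 [179.  84.]
0.0407 0.114 [233. 156.] [678. 166.] axis at y=.11 [180.  77.]
0.0407 0.117 [234. 152.] [679. 166.] axis at y=.11 [180.  73.]
from [0.5753 0.0366 0.2693] [ 1.7978e+02 -1.0000e-01 -9.9210e+01] F [-0.6  0.1 -1. ] open 0.0182 rotdeg 0.4
0 0 0.11 0 0 0.01 -1; 0 0 0.11 0 0 0.01 -1; 0 0 0.11 0 0 0.01 -1; 0 0 0.11 0 0 0.01 -1; 0 0 0.1 0 0 0.01 -1; 0 0 0.11 0 0 0.01 -1; 0 0 0.1 0 0 0.01 -1; 0 0 0.11 0 0 0.01 -1
end [0.5752 0.0366 0.2349] [ 1.7978e+02 -1.0000e-01 -9.9670e+01]
```

Call:
carry_out:
  targets: "0 0 0.15 0 0 0.01 -1; 0 0 0.15 0 0 0.01 -1; 0 0 0.15 0 0 0.01 -1; 0 0 0.15 0 0 0.01 -1; 0 0 0.15 0 0 0.01 -1; 0 0 0.15 0 0 0.01 -1; 0 0 0.15 0 0 0.01 -1; 0 0 0.15 0 0 0.01 -1"

```text
time: 18.4
ee_pos: [0.5747, 0.0366, 0.2212]
tcp_rot: [179.8, -0.1, -99.8]
wrist_force: [0.4, -0.3, -0.6]
opening: 0.0187
grasp_force: 49.3
```

```bash
python3 - <<'E'
from h import *
p=monitor.get_obs()["ee_pos"];print(p.round(4),monitor.get_obs()["tcp_rot"].round(2))
look("pics/c6.png",(270,190),(310,150),66,80,6)
for z in(.06,.065): print(z,[((proj("side",g(0,y,z))-[270,190])*6).round(0) for y in(.037,.041,.11)],[((proj("top",g(x,.037,z+.01))-[310,150])*6+[396,0]).round(0) for x in (-.01,.01)])
E
```

```text
[0.5747 0.0366 0.2212] [ 1.7983e+02 -1.0000e-01 -9.9760e+01]
top [320 173  12   7  65] box [[319.20001220703125, 177.6999969482422], [320.1000061035156, 172.39999389648438], [331.6000061035156, 174.3000030517578], [330.70001220703125, 179.60000610351562]]
0.06 [array([279., 339.]), array([274., 332.]), array([199., 214.])] [array([527., 168.]), array([533., 131.])]
0.065 [array([280., 331.]), array([276., 323.]), array([200., 206.])] [array([529., 166.]), array([535., 129.])]
```

View pics/c6.png

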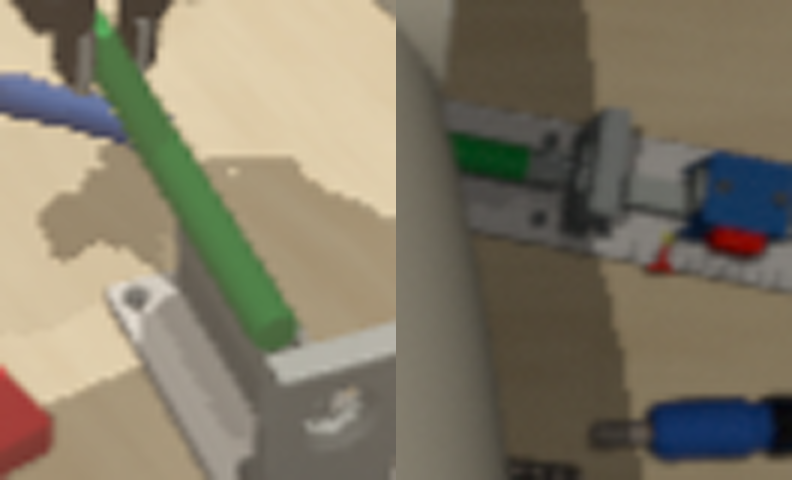

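```bash
python3 - <<'E'
from h import *
for nm,pts in dict(platetop=[(-.028,-.007,.09),(.028,-.007,.09),(-.028,.007,.09),(.028,.007,.09)],stop=[(-.02,-.054,.076),(.02,-.054,.076)],trough=[(-.0085,.03,.047),(.0085,.03,.047),(-.0085,.014,.047),(.0085,.014,.047)],rod=[(-.01,.037,.065),(.01,.037,.065)]).items():
    print(nm,[((proj("top",g(*p))-[310,150])*6+[396,0]).round(0).tolist() for p in pts],[((proj("side",g(*p))-[270,190])*6).round(0).tolist() for p in pts])
im=cv2.imread("pics/c6.png")
out=cv2.resize(im[90:270,430:700],None,fx=2.9,fy=2.9,interpolation=cv2.INTER_CUBIC);out=cv2.convertScaleAbs(out,alpha=1.6)
cv2.imwrite("pics/c7.png",out)
E
```

```text
platetop [[614.0, 211.0], [630.0, 106.0], [587.0, 206.0], [603.0, 101.0]] [[273.0, 387.0], [410.0, 349.0], [256.0, 360.0], [391.0, 322.0]]
stop [[699.0, 217.0], [710.0, 142.0]] [[349.0, 504.0], [449.0, 474.0]]
trough [[531.0, 175.0], [536.0, 144.0], [561.0, 181.0], [566.0, 150.0]] [[264.0, 381.0], [303.0, 370.0], [283.0, 411.0], [322.0, 399.0]]
rod [[525.0, 169.0], [531.0, 133.0]] [[257.0, 337.0], [304.0, 324.0]]
```

View pics/c7.png

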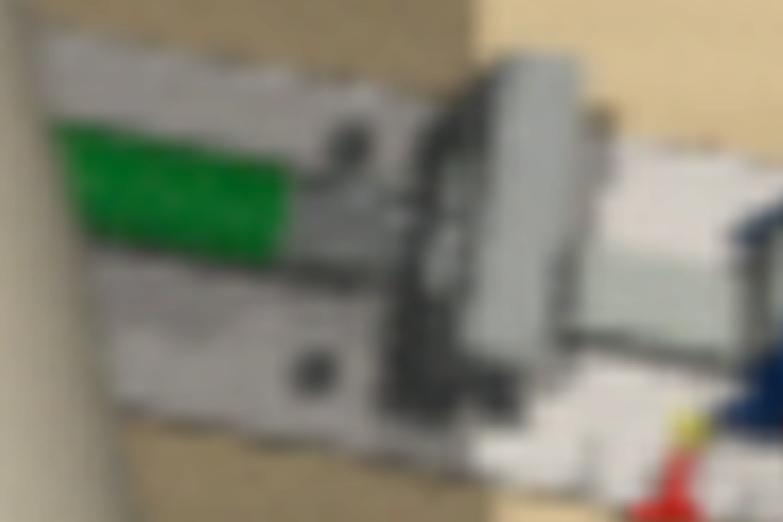

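The rod tip sits about 3 mm to the gauge's -x side and 4–5 mm high. I'll correct that, then feed in steps.

Call:
carry_out:
  targets: "0 -0.02 0.03 0 0 -0.05 -1; 0 0 0.03 0 0 -0.05 -1; 0 0 0.03 0 0 0 -1; 0 0 0 0 0 0 -1; 0.15 0 0 0 0 0 -1; 0.15 0 0 0 0 0 -1; 0.15 0 0 0 0 0 -1; 0.15 0 0 0 0 0 -1"

```text
time: 19.17
ee_pos: [0.5717, 0.0121, 0.2186]
tcp_rot: [179.9, -0.1, -99.2]
wrist_force: [2.2, 1.1, 1.6]
opening: 0.018
grasp_force: 49.5
```

Call:
carry_out:
  targets: "0.08 0 0 0 0 0 -1; 0.08 0 0 0 0 0 -1; 0.08 0 0 0 0 0 -1; 0.08 0 0 0 0 0 -1; 0.08 0 0 0 0 0 -1; 0.08 0 0 0 0 0 -1; 0.08 0 0 0 0 0 -1; 0 0 0 0 0 0 -1"

```text
time: 19.83
ee_pos: [0.5681, -0.0099, 0.2184]
tcp_rot: [179.9, -0.2, -99.2]
wrist_force: [2.5, -2.6, 3.2]
opening: 0.0183
grasp_force: 49.6
```

```bash
python3 - <<'E'
from h import *
p=monitor.get_obs()["ee_pos"];print(p.round(4),monitor.get_obs()["tcp_rot"].round(2))
look("pics/c8.png",(270,190),(310,150),66,80,6)
E
```

```text
[ 0.5681 -0.0099  0.2184] [ 1.7985e+02 -1.5000e-01 -9.9200e+01]
```

View pics/c8.png

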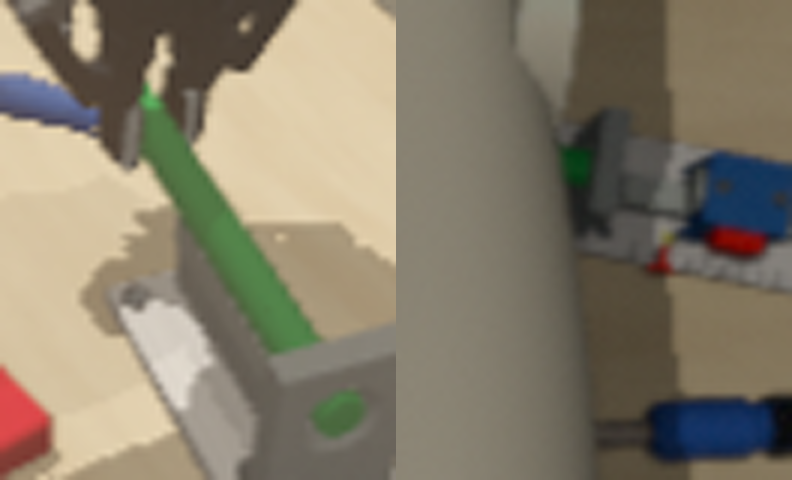

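The rod has entered the hole (side crop 340,412). I'll keep feeding.

Call:
carry_out:
  targets: "0.1 0 0 0 0 0 -1; 0.12 0 0 0 0 0 -1; 0.12 0 0 0 0 0 -1; 0.12 0 0 0 0 0 -1; 0.12 0 0 0 0 0 -1; 0.12 0 0 0 0 0 -1; 0.1 0 0 0 0 0 -1; 0 0 0 0 0 0 -1"

```text
time: 20.6
ee_pos: [0.5631, -0.0419, 0.2187]
tcp_rot: [179.9, -0.2, -99.2]
wrist_force: [4.8, -3.4, 5.1]
opening: 0.0183
grasp_force: 49.7
```

Call:
carry_out:
  targets: "0.03 0 0 0 0 0 -1; 0.03 0 0 0 0 0 -1; 0.03 0 0 0 0 0 -1; 0.03 0 0 0 0 0 -1; 0 0 0 0 0 0 -1; 0 0 0 0 0 0 -1; 0 0 0 0 0 0 -1; 0 0 0 0 0 0 -1"

```text
time: 21.27
ee_pos: [0.5625, -0.0457, 0.2187]
tcp_rot: [179.9, -0.1, -99.2]
wrist_force: [5.3, 1.1, 5.5]
opening: 0.0183
grasp_force: 49.8
```

Call:
carry_out:
  targets: "0.03 0 0 0 0 0 -1; 0.03 0 0 0 0 0 -1; 0 0 0 0 0 0 -1; 0 0 0 0 0 0 -1; 0 0 0 0 0 0 -1; 0 0 0 0 0 0 -1; 0 0 0 0 0 0 -1; 0 0 0 0 0 0 -1"

```text
time: 21.93
ee_pos: [0.5622, -0.048, 0.2188]
tcp_rot: [179.9, -0.1, -99.2]
wrist_force: [5.1, 1.8, 5.1]
opening: 0.0183
grasp_force: 49.8
```

```bash
python3 - <<'E'
from h import *
print(monitor.get_obs()["wrist_force"].round(1))
look("pics/c9.png",(290,220),(325,150),66,80,6)
E
```

```text
[5.1 1.8 5.1]
```

View pics/c9.png

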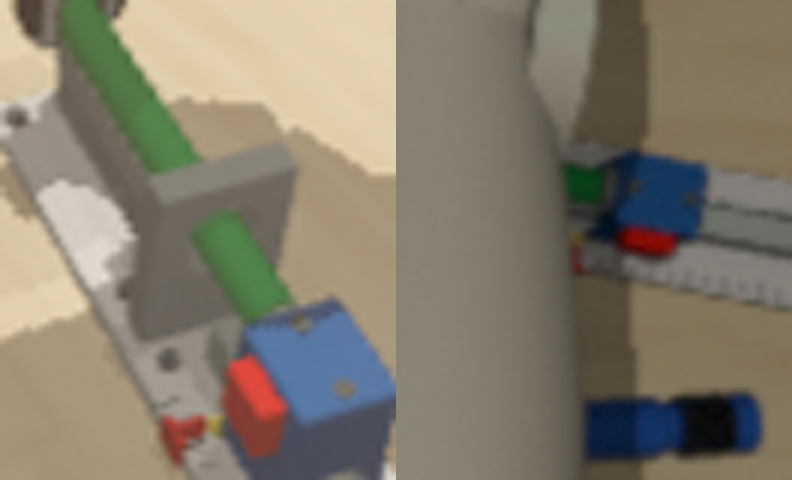

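The rod is through the plate and nearly at the stop: in the top crop its end is at col ~605 and the carriage at ~618. I'll push on until there is contact force.

Call:
carry_out:
  targets: "0.03 0 0 0 0 0 -1; 0.03 0 0 0 0 0 -1; 0 0 0 0 0 0 -1; 0 0 0 0 0 0 -1; 0 0 0 0 0 0 -1; 0 0 0 0 0 0 -1; 0 0 0 0 0 0 -1; 0 0 0 0 0 0 -1"

```text
time: 22.7
ee_pos: [0.5618, -0.0504, 0.2188]
tcp_rot: [179.9, -0.1, -99.2]
wrist_force: [5.4, 1.6, 6.0]
opening: 0.0179
grasp_force: 49.8
```

Call:
carry_out:
  targets: "0.02 0 0 0 0 0 -1; 0.02 0 0 0 0 0 -1; 0 0 0 0 0 0 -1; 0 0 0 0 0 0 -1; 0 0 0 0 0 0 -1; 0 0 0 0 0 0 -1; 0 0 0 0 0 0 -1; 0 0 0 0 0 0 -1"

```text
time: 23.37
ee_pos: [0.5616, -0.0517, 0.2188]
tcp_rot: [179.9, -0.0, -99.2]
wrist_force: [6.6, 3.1, 6.0]
opening: 0.0185
grasp_force: 49.8
```

Call:
carry_out:
  targets: "0.02 0 0 0 0 0 -1; 0.02 0 0 0 0 0 -1; 0 0 0 0 0 0 -1; 0 0 0 0 0 0 -1; 0 0 0 0 0 0 -1; 0 0 0 0 0 0 -1; 0 0 0 0 0 0 -1; 0 0 0 0 0 0 -1"

```text
time: 24.03
ee_pos: [0.5614, -0.0525, 0.2188]
tcp_rot: [179.9, 0.1, -99.1]
wrist_force: [6.5, 10.0, 4.7]
opening: 0.0181
grasp_force: 49.9
```

```bash
python3 - <<'E'
from h import *
o=monitor.get_obs();print(o["wrist_force"].round(1),o["ee_pos"].round(4))
E
```

```text
[ 6.5 10.   4.7] [ 0.5614 -0.0525  0.2188]
```

Contact with the stop is made (about 10 N along y). I'll release and lift straight up.

Call:
carry_out:
  targets: "0 0 0 0 0 0 -0.5; 0 0 0 0 0 0 -0.2; 0 0 0 0 0 0 0; 0 0 0 0 0 0 0; 0 0 0 0 0 0 0; 0 0 0 0 0 0 0; 0 0 -0.2 0 0 0 0; 0 0 -0.4 0 0 0 0"
  newtons: 20

```text
time: 24.7
ee_pos: [0.5604, -0.0535, 0.2411]
tcp_rot: [179.6, -0.1, -99.2]
wrist_force: [0.0, 0.2, 1.4]
opening: 0.0425
grasp_force: 0.0
```

Call:
carry_out:
  targets: "0 0 -0.6 0 0 0 0; 0 0 -0.8 0 0 0 0; 0 0 -0.9 0 0 0 0; -0.5 0 -0.6 0 0 0 0; -0.9 0 0 0 0 0 0; -0.9 0.3 0 0 0 0 0; -0.9 0.9 0 0 0 0 0; 0 0.9 0 0 0 0 0"

```text
time: 25.37
ee_pos: [0.5047, 0.0823, 0.358]
tcp_rot: [179.8, -0.0, -99.0]
wrist_force: [0.8, -0.6, 1.1]
opening: 0.0426
grasp_force: 0.0
```

Call:
carry_out:
  targets: "-0.9 0.9 0 0 0 0 0; -0.9 0.6 0 0 0 0 0; -0.7 0 0 0 0 0 0; 0 0 0 0 0 0 0; 0 0 0 0 0 0 0; 0 0 0 0 0 0 0; 0 0 0 0 0 0 0; 0 0 0 0 0 0 0"

```text
time: 26.03
ee_pos: [0.4674, 0.1774, 0.3585]
tcp_rot: [179.8, -0.1, -99.3]
wrist_force: [-0.3, -0.5, -0.8]
opening: 0.043
grasp_force: 0.0
```

```bash
python3 - <<'E'
from h import *
look("pics/c10.png",(280,205),(292,140),120,110,3)
E
```

```text
top [298 167  45  14 260] box [[297.0, 172.0], [298.20001220703125, 166.1999969482422], [342.3999938964844, 175.10000610351562], [341.20001220703125, 180.8000030517578]]
top [348 177  12   7  64] box [[347.5, 181.8000030517578], [348.20001220703125, 176.5], [359.6000061035156, 178.10000610351562], [358.79998779296875, 183.39999389648438]]
```

View pics/c10.png

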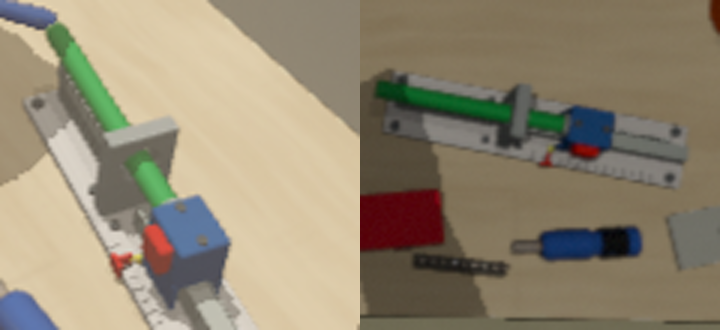

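The rod lies straight in the trough with its end at the stop, the pointer is at the mark and the button is out. Handing in after one numeric check.

```bash
python3 - <<'E'
from h import *
from workcell import bot
c,s=np.cos(TH),np.sin(TH)
for p in((360,181),(297,169)):
    d=ray("top",*p,.068)[:2]-O;print((c*d[0]+s*d[1]).round(4),(-s*d[0]+c*d[1]).round(4))
print(bot.job_done())
E
```

```text
-0.0025 -0.0521
-0.0019 0.1489
the job is handed in; nothing more can be done
None
```

The job is handed in. The blue stop is locked at the red mark and the green rod is through the plate against it, lying in the trough. The last images and the contact force I felt both agree. The bottle was left alone, and it took about 26 s of the 67 s allowed.

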